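# Shut the incubator vent and spin its wing nut down

## Robot

A 7-joint arm with a two-finger parallel gripper is mounted at the origin on the work surface. World frame = base frame: x ahead of the robot, y to its left, z up, the work surface at z = 0. Lengths are in mm, angles in degrees, forces in N, time in s.
With the tool pointing down it reaches from about 400 to 850 mm from the base axis. Payload 4.5 kg.
Tool frame: the origin (TCP) lies midway between the tips of the shut fingers; the grasp point (between the pads) lies ctrl.tcp_to_grasp behind it (ctrl.tcp_to_grasp is the distance from the TCP to the grasp point, in mm); z points along the fingers, x is the direction in which the jaws open and shut, and the axes are right-handed (so a half turn about z gives the same grasp; the last joint's range is limited). The gripper opens to 85 mm and grips with 20 to 120 N. Pads are 22 mm wide; open, the fingers measure 114 mm over their backs; the gripper's body (76 mm by 85 mm) begins 54 mm behind the grasp point. The pads swing forward as they close: fully open they stand 13 mm farther back than shut.
Start: joints at [73.213, 39.483, -11.15, 89.685, 9.013, 51.709, -12.324], TCP at [200.665, -591.938, 198.417] pointing down, gripper open.
Joint ranges: [-172.22, 172.22], [-26.19, 119.32], [-84.43, 86.54], [7.71, 146.69], [-57.33, 237.33], [2.42, 119.75], [-152.13, 152.13]. Speed limits (degrees/s): [147.25, 147.25, 180, 180, 180, 180, 180].

## Interface

Orientations are given as [roll, pitch, yaw] about the fixed x, y, z axes, in that order (R = Rz(yaw) Ry(pitch) Rx(roll)).
In Python, from rig import observe, eyes, job, ctrl gives the robot as it stands.
- The arm moves only by the shell command python3 -m crank 'ROWS' [OPENING] [FORCE]. ROWS is JSON, a list of rows, each an object of numbers: "tx", "ty", "tz": the shift along the world's x, y, z in mm; "wx", "wy", "wz": the turn, a rotation vector about the world's x, y, z in degrees. A call has 1 to 20 rows; each row is the pose to reach, as a shift and turn from the pose commanded when the call began; what a row does not reach only later rows make up. A row lasts 1/12 s, in which the tool goes at most 41.7 mm and 7.16 degrees, less where a joint would pass 70% of its speed; a pose out of reach is approached as far as the arm can. A call with a gripper value outside its range is refused whole. OPENING is the opening in per cent of the stroke, from 0 (shut) to 100 (fully open), set as the call begins (- or left out, the last holds). The fingers move at their own pace and stop on an object; FORCE is the grip in N (left out, the last holds). Time passes only in rows, so rows that repeat a pose let the fingers close. It gives the time, the measured TCP pose, the force and the opening at its end, in the units of the state.
- observe(): the state, without advancing time (a new reading comes with each control period).
- eyes.camera(name): name is "side" or "top"; returns the picture (384x512x3 uint8, red, green, blue); there is no depth.
- eyes.calibration(name): a dict with "fx", "fy", "cx", "cy" (pixels), "dist_coeffs" ([k1, k2, p1, p2, k3] as OpenCV has them; the pictures are not rectified), "extrinsics" (4x4, takes a point from world to camera coordinates). Camera axes: x right, y down, z forward; pixel columns grow to the right and rows downward; lengths in mm; the calibration is good to about 2 mm. A picture is of the moment at which its call begins. calibration takes no time and is no camera call.
- job.sign_off(): hands the job in, once; it reports no verdict.
The state is a dict: "clock": time; "joints": joint angles; "joint_vel": joint speeds; "tau": joint torques, N m; "eef_pos": TCP position; "ee_rot": TCP orientation; "ft_force": force on the tool from outside, world axes, zero at the start; "torque": the same for the moment, N m; "grip_width": finger opening in mm.
Only numpy, scipy, OpenCV 4.12 (cv2) and the standard library are available. Lean on these libraries where they do the work, as an engineer would, in place of code of your own. Each camera call takes 0.05 s, during which the arm holds its last target.

## Task

Shut the vent on the incubator's lid: with a fingertip push the shutter by its upturned tab until it stops and covers the round opening, then turn the loose brass wing nut clockwise (seen from above) with repeated fingertip strokes against its wings until it stops, tight on the shutter. Push gently, do not pinch or grip anything, leave the jar, bottle and egg tray where they stand, and finish clear of everything.

Things in the scene. Friction and masses are not known exactly. Their poses are not given: they have to be found in the camera images.
- incubator: Fixed aluminium chest, 310 x 390 mm (its x, y), flat lid top 150 mm above its origin, which is the centre of its underside on the table. z up.
- vent: Steel plate fixed flat on the lid, 104 x 250 x 4 mm (x -62 to +42, y -145 to +105 mm). Origin on its underside (lid top, 150 mm above the table), on the wing nut's axis; z up. The round black opening (46 mm across) is centred at y +65 mm. The shutter slides along y between two guide rails at x +-31.5 mm (tops 8 mm above the origin).
- shutter (a joint): Position of the sliding aluminium shutter in m: 0 = furthest open, 0.055 = shut (hard stop). It grows as the shutter moves along the vent's +y. Sliding friction about 1.5 N; it stays where it is left.
- shutter_tab (a point): Middle of the outer (-y) face of the shutter's upturned push tab, 21 mm above the vent's origin; axes as the vent's. The tab, 57 mm wide (x), 4 mm thick, its top 10 mm above this point, stands at the shutter's -y end; pushing this face to +y shuts the vent. Flat part: 172 mm long in y, 3 mm thick, top 8 mm above the vent's origin. Shut, this face is 80 mm to -y of the nut's axis.
- wing_nut (a joint): Angle of the wing nut in rad: 0 = loosest, grows when turned clockwise seen from above, 6.6 = tight (hard stop). It sinks 6 mm per turn. It turns with about 0.035 N m of friction and stays where it is left.
- wing_nut_mid (a point): On the brass wing nut's axis (x = y = 0 of the vent), 14 mm above its underside. Hub 21 mm across, 16 mm tall; two opposite upright wings along this point's +x and -x, 5 mm thick, reaching 31 mm from the axis, 5 to 24 mm above the underside. Tight, the underside is 8 mm above the vent's origin and the wings lie along the vent's y; fully loose it is 6.3 mm higher. Stud top: 40 mm above the vent's origin.
- jar: Bystander: small amber jar, 36 mm across, 45 mm tall, loose on the far part of the lid; origin at the centre of its underside.
- pump_bottle: Bystander: white pump bottle, 70 x 85 mm, 194 mm tall, loose on the table to the left; origin at the centre of its underside.
- egg_tray: Bystander: white tray 170 x 120 mm with five eggs, 59 mm tall, loose on the table to the right; origin at the centre of its underside.
- housing_top (a point): Centre of the top of a fixed grey housing beside the nut, on the vent plate: 24 mm (vent's x) by 84 mm (y), top 45 mm above the vent's origin, centred 48 mm to the -x side of the nut's axis, so its near face is 36 mm from the axis. A fingertip cannot pass between nut and housing: the nut is open to strokes on its +x side and its two y sides.

How it is judged:
By the outcome, as a careful person would: the job done as asked, in the order asked, and still so for the second after the job is handed in, with the robot touching nothing.
It also fails if it takes over 64 s, if anything falls off the work surface, if the arm or the gripper's body presses on something with over 40 N, if the wrist force passes 120 N, or if a joint passes its speed limit or range.

## Working session

There is one attempt and no reset: what is moved stays moved. The work goes in short steps, Python scripts to look and compute and a shell command to move; the robot and the scene stay as the last step left them, time stands still between calls to the robot, and variables do not carry over. Pictures are saved under pics/ and viewed, and the job is handed in when it is done.

```bash
ls; mkdir -p pics; python3 - <<'E'
from rig import observe, eyes, job, ctrl
import cv2
s=observe();print(s);print(ctrl.tcp_to_grasp)
for n in("side","top"):
    im=eyes.camera(n);cv2.imwrite(f"pics/{n}0.png",im[:,:,::-1]);print(eyes.calibration(n))
E
```

```text
pics
{'clock': 0.0, 'joints': array([ 73.21108482,  39.53629024, -11.14249523,  89.7478457 ,
         9.01272295,  51.7083823 , -12.32497419]), 'joint_vel': array([ 0.11895749,  0.06414871,  0.0323277 , -0.05985686,  0.03041692,
        0.04253462,  0.00067813]), 'tau': array([ 3.51013368e-04, -5.39608598e+01, -1.26586642e+00, -1.58540851e+01,
        9.22563340e-03,  9.47606459e-03, -1.48084007e-05]), 'eef_pos': array([ 200.33379768, -591.24191902,  197.53540715]), 'ee_rot': array([ 1.79990744e+02,  1.10369088e-01, -7.12716924e+01]), 'ft_force': array([ 0.67877072, -0.14542944, -0.28962979]), 'torque': array([0.01936333, 0.04348963, 0.03592548]), 'grip_width': 85.3692861917432}
18.700000000000003
{'fx': 404.1829076168838, 'fy': 404.1829076168838, 'cx': 252.50293466977527, 'cy': 188.68579974318249, 'dist_coeffs': array([-0.05364016,  0.        ,  0.        ,  0.        ,  0.        ]), 'extrinsics': array([[-8.99637927e-01, -4.36601954e-01, -5.50756075e-03,
         5.66139666e+02],
       [-2.53856252e-01,  5.33261720e-01, -8.06962788e-01,
         2.43649301e+02],
       [ 3.55258501e-01, -7.24576201e-01, -5.90576604e-01,
         1.05782948e+03],
       [ 0.00000000e+00,  0.00000000e+00,  0.00000000e+00,
         1.00000000e+00]])}
{'fx': 440.0231099961471, 'fy': 440.0231099961471, 'cx': 257.3365679118291, 'cy': 194.09858126343246, 'dist_coeffs': array([-0.15918339,  0.        ,  0.        ,  0.        ,  0.        ]), 'extrinsics': array([[-2.13107174e-02, -9.99689518e-01, -1.29120348e-02,
         2.52157875e+01],
       [-9.98502661e-01,  2.19326889e-02, -5.01137990e-02,
         5.89755963e+02],
       [ 5.03814352e-02,  1.18247401e-02, -9.98660046e-01,
         1.69946659e+03],
       [ 0.00000000e+00,  0.00000000e+00,  0.00000000e+00,
         1.00000000e+00]])}
```

View pics/side0.png

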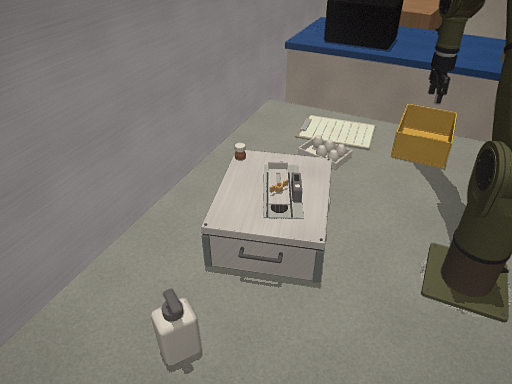

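View pics/top0.png

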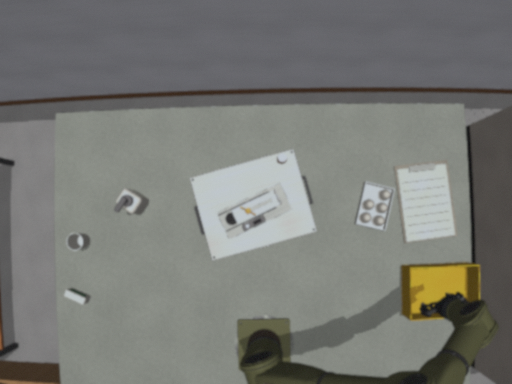

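```bash
python3 - <<'E'
import cv2
a=cv2.imread("pics/top0.png")[110:260,170:330];cv2.imwrite("pics/topz.png",cv2.resize(a,None,fx=4.6,fy=4,interpolation=cv2.INTER_CUBIC)[:, :736])
a=cv2.imread("pics/side0.png")[130:280,170:350];cv2.imwrite("pics/sidez.png",cv2.resize(a,None,fx=4,fy=4,interpolation=cv2.INTER_CUBIC))
E
```

```text
(no output)
```

View pics/topz.png

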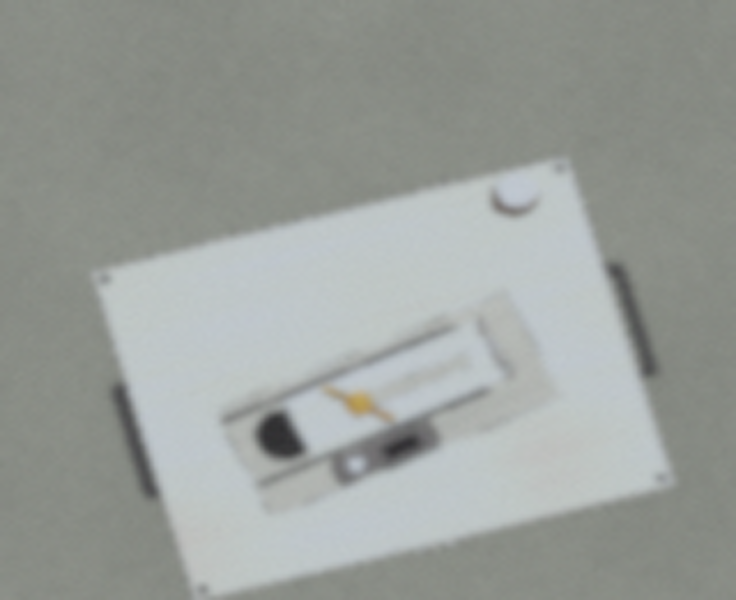

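View pics/sidez.png

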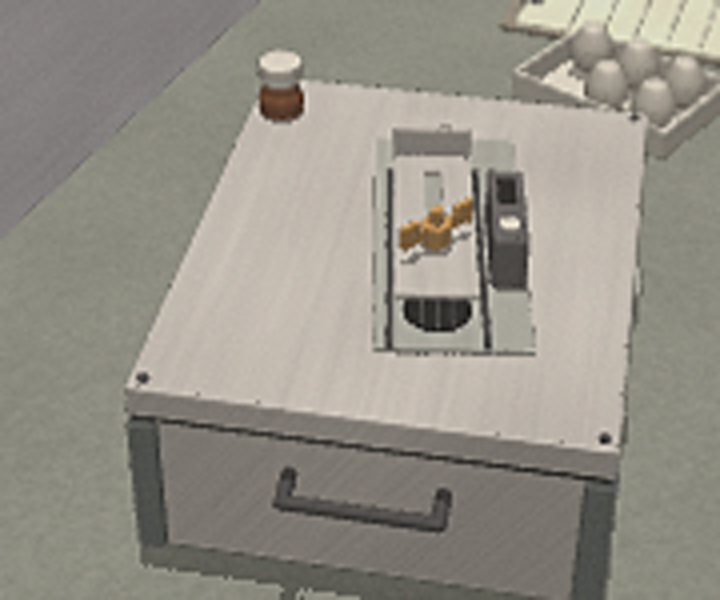

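```bash
cat > h.py <<'E'
import numpy as np,cv2
from rig import observe, eyes, job, ctrl
C={n:eyes.calibration(n) for n in("side","top")}
def ray(n,p):
    c=C[n];K=np.array([[c['fx'],0,c['cx']],[0,c['fy'],c['cy']],[0,0,1]])
    u=cv2.undistortPoints(np.array([[p]],float),K,c['dist_coeffs'])[0,0]
    E=c['extrinsics'];R=E[:3,:3];return -R.T@E[:3,3],R.T@np.array([u[0],u[1],1])
def onz(n,p,z):
    o,d=ray(n,p);return o+d*(z-o[2])/d[2]
def tri(ps,pt):
    A=[];b=[]
    for n,p in(("side",ps),("top",pt)):
        o,d=ray(n,p);d/=np.linalg.norm(d);M=np.eye(3)-np.outer(d,d);A.append(M);b.append(M@o)
    return np.linalg.lstsq(np.vstack(A),np.hstack(b),rcond=None)[0]
def proj(n,P):
    c=C[n];K=np.array([[c['fx'],0,c['cx']],[0,c['fy'],c['cy']],[0,0,1]]);E=c['extrinsics']
    return cv2.projectPoints(np.array(P,float).reshape(-1,1,3),cv2.Rodrigues(E[:3,:3])[0],E[:3,3],K,c['dist_coeffs'])[0][:,0]
def brass(n,im):
    hsv=cv2.cvtColor(im,cv2.COLOR_RGB2HSV);m=((hsv[...,1]>110)&(hsv[...,0]>8)&(hsv[...,0]<28)&(hsv[...,2]>90))
    r=np.zeros(m.shape,bool)
    if n=="top": r[185:230,225:275]=1
    else: r[165:205,255:300]=1
    ys,xs=np.nonzero(m&r);w=im[ys,xs].astype(float);w=w[:,0]-w[:,2]
    c=np.array([np.average(xs,weights=w),np.average(ys,weights=w)]);
    q=np.c_[xs,ys]-c;ev,V=np.linalg.eigh(q.T@q);
    return c,V[:,1],len(xs)
E
python3 - <<'E'
from h import *
r={}
for n in("side","top"):
    im=cv2.imread(f"pics/{n}0.png")[:,:,::-1].copy();c,v,k=brass(n,im);r[n]=c;print(n,c,v,k,onz(n,c,175))
    a=onz(n,c-5*v,178);b=onz(n,c+5*v,178);print("wing ang",np.degrees(np.arctan2(*(b-a)[1::-1])))
print("nut",tri(r['side'],r['top']))
S=lambda x,y:(x/4+170-.375,y/4+130-.375)
T=lambda x,y:((x)/4.6+170-.39,(y)/4+110-.375)
sp=[S(375,138),S(515,142),S(535,352),S(373,350)]
tp=[T(508,290),T(555,395),T(265,515),T(220,415)]
for n,ps in(("side",sp),("top",tp)):
    for p in ps: print(n,onz(n,p,154).round(1))
# lid corner screws at 150
for p in [(105,278),(562,166),(660,478),(203,590)]: print("screw",onz("top",T(*p),150).round(1))
for p in [(142,378),(604,438),(634,117)]: print("sscrew",onz("side",S(*p),150).round(1))
print("hole?")
E
```

```text
side [278.37598046 186.01748746] [-0.89568118  0.44469678] 110 [527.34670598  45.22379944 175.        ]
wing ang 64.7310360393999
top [247.56388596 210.36219641] [-0.94883931 -0.31575935] 11 [525.41728263  46.24659822 175.        ]
wing ang 70.39349500763626
nut [526.07889806  46.46157608 176.13713815]
side [624.2 -67.8 154. ]
side [ 525.4 -108.5  154. ]
side [426.4 118.  154. ]
side [520.8 160.7 154. ]
top [624.3 -71.5 154. ]
top [ 529.5 -105.8  154. ]
top [427.1 121.8 154. ]
top [517.2 155.2 154. ]
screw [642.7 244.3 150. ]
screw [ 736.  -116.9  150. ]
screw [ 453.4 -186.1  150. ]
screw [360.6 171.9 150. ]
sscrew [643.  244.2 150. ]
sscrew [362.4 171.1 150. ]
sscrew [ 455.7 -188.7  150. ]
hole?
```

```bash
python3 - <<'E'
from h import *
S=lambda x,y:(x/4+170-.375,y/4+130-.375)
T=lambda x,y:((x)/4.6+170-.39,(y)/4+110-.375)
def ang(n,a,b,z):
    a=onz(n,a,z);b=onz(n,b,z);print(n,a.round(1),b.round(1),np.degrees(np.arctan2(*(b-a)[1::-1]))-90)
ang("side",S(390,168),S(390,348),156)
ang("side",S(475,165),S(487,347),156)
ang("top",T(455,325),T(222,417),156)
ang("top",T(490,390),T(262,484),156)
yaw=np.radians(24);ex=np.array([np.cos(yaw),np.sin(yaw)]);ey=np.array([-ex[1],ex[0]]);O=np.array([525.8,47])
for p in [(392,156),(472,156),(432,130)]:  # tab bottom corners, top mid
    P=onz("side",S(*p),160 if p[1]>140 else 181)[:2]-O;print("tab",P@ex,P@ey)
for p in [(395,297),(478,297)]:
    P=onz("side",S(*p),158)[:2]-O;print("front edge",P@ex,P@ey)
P=onz("side",S(433,331),154)[:2]-O;print("hole bottom",P@ex,P@ey)
print("jar",onz("top",T(515,192),195))
E
python3 -m crank '[{"tz":40},{"tz":80},{"tx":40,"ty":40,"tz":100}]' 0 20
```

```text
side [595.7 -32.3 156. ] [510.8 156.4 156. ] 24.21704716155641
side [540.2 -63.2 156. ] [455.2 128.8 156. ] 23.886353462754542
top [593.7 -29.5 156. ] [515.3 153.4 156. ] 23.195700984556154
top [535.  -55.3 156. ] [454.9 123.4 156. ] 24.145963340191656
tab 30.232900822314384 -111.04659373335555
tab -29.45071317191632 -112.54988956829305
tab 0.9861858501903923 -114.85339717410378
front edge 27.75054626663002 55.91245674754923
front edge -27.317027694729042 54.50444174041523
hole bottom 2.9465519984455635 85.83057025827061
jar [707.15385298 -77.29989797 195.        ]$[0]: bad value
```

```bash
python3 -m crank '[{"tx":0,"ty":0,"tz":40,"wx":0,"wy":0,"wz":0},{"tx":0,"ty":0,"tz":80,"wx":0,"wy":0,"wz":0},{"tx":40,"ty":40,"tz":100,"wx":0,"wy":0,"wz":0}]' 0 20
```

```text
clock: 0.35
eef_pos: [221.4, -572.4, 296.7]
ee_rot: [179.6, -0.6, -72.1]
ft_force: [-0.4, -1.7, 0.6]
grip_width: 51.8
```

```bash
python3 -m crank '[{"tx":22,"ty":28,"tz":0,"wx":0,"wy":0,"wz":6},{"tx":44,"ty":56,"tz":0,"wx":0,"wy":0,"wz":12},{"tx":66,"ty":84,"tz":0,"wx":0,"wy":0,"wz":18},{"tx":88,"ty":112,"tz":0,"wx":0,"wy":0,"wz":24},{"tx":110,"ty":140,"tz":0,"wx":0,"wy":0,"wz":30},{"tx":132,"ty":168,"tz":0,"wx":0,"wy":0,"wz":36},{"tx":154,"ty":196,"tz":0,"wx":0,"wy":0,"wz":42},{"tx":176,"ty":224,"tz":0,"wx":0,"wy":0,"wz":48},{"tx":198,"ty":252,"tz":0,"wx":0,"wy":0,"wz":54},{"tx":220,"ty":280,"tz":0,"wx":0,"wy":0,"wz":60},{"tx":242,"ty":308,"tz":0,"wx":0,"wy":0,"wz":66},{"tx":264,"ty":336,"tz":0,"wx":0,"wy":0,"wz":72},{"tx":286,"ty":364,"tz":0,"wx":0,"wy":0,"wz":78},{"tx":308,"ty":392,"tz":0,"wx":0,"wy":0,"wz":84},{"tx":330,"ty":420,"tz":0,"wx":0,"wy":0,"wz":90},{"tx":352,"ty":448,"tz":0,"wx":0,"wy":0,"wz":95.3},{"tx":352,"ty":448,"tz":0,"wx":0,"wy":0,"wz":95.3},{"tx":352,"ty":448,"tz":0,"wx":0,"wy":0,"wz":95.3}]'
python3 - <<'E'
from h import *
s=observe();print(s['joints'].round(1),s['eef_pos'],s['ft_force'])
im=eyes.camera("side");a=im[60:240,170:370,::-1];cv2.imwrite("pics/s1.png",cv2.resize(a,None,fx=3.3,fy=3.3,interpolation=cv2.INTER_CUBIC))
E
```

```text
clock: 1.85
eef_pos: [581.0, -113.3, 291.8]
ee_rot: [-179.9, -0.0, 24.3]
ft_force: [-0.4, -0.6, 0.2]
grip_width: 0.3
[ 28.4  34.9 -38.8  87.4  23.   65.9   9.4] [ 581.045401   -113.32646195  291.7640816 ] [-0.37726812 -0.63106854  0.20667429]
```

View pics/s1.png

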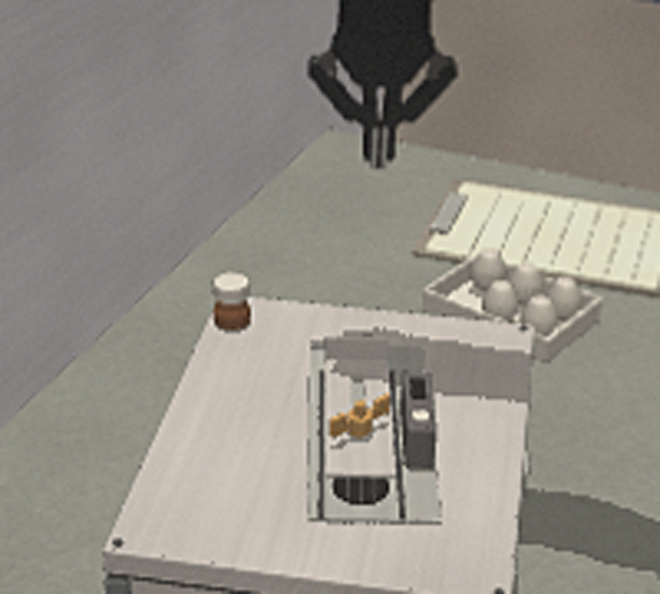

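```bash
python3 -m crank '[{"tx":0,"ty":0,"tz":-40,"wx":0,"wy":0,"wz":0},{"tx":0,"ty":0,"tz":-80,"wx":0,"wy":0,"wz":0},{"tx":0,"ty":0,"tz":-100,"wx":0,"wy":0,"wz":0},{"tx":0,"ty":0,"tz":-100,"wx":0,"wy":0,"wz":0},{"tx":0,"ty":0,"tz":-100,"wx":0,"wy":0,"wz":0},{"tx":0,"ty":0,"tz":-100,"wx":0,"wy":0,"wz":0}]'
cat > v.py <<'E'
from h import *
yaw=np.radians(24);ex=np.array([np.cos(yaw),np.sin(yaw)]);ey=np.array([-ex[1],ex[0]]);O=np.array([525.8,47])
def st():
    s=observe();p=s['eef_pos'];d=p[:2]-O;f=s['ft_force'];print("t",round(s['clock'],2),"vent xy",(d@ex).round(1),(d@ey).round(1),"pos",p.round(1),"rot",s['ee_rot'].round(1),"F vent",(f[:2]@ex).round(2),(f[:2]@ey).round(2),f[2].round(2),"T",s['torque'].round(2),"q7",s['joints'][6].round(1))
if __name__=="__main__": st()
E
python3 v.py
```

```text
clock: 2.4
eef_pos: [581.4, -117.0, 193.9]
ee_rot: [179.9, -0.1, 23.9]
ft_force: [0.5, 0.6, 0.7]
grip_width: 0.1
t 2.4 vent xy -15.9 -172.4 pos [ 581.4 -117.   193.9] rot [ 1.799e+02 -1.000e-01  2.390e+01] F vent 0.72 0.34 0.69 T [ 0.04 -0.03  0.  ] q7 4.6
```

```bash
python3 -m crank '[{"tx":6,"ty":26,"tz":0,"wx":0,"wy":0,"wz":0},{"tx":6,"ty":26,"tz":-12,"wx":0,"wy":0,"wz":0},{"tx":6,"ty":26,"tz":-25,"wx":0,"wy":0,"wz":0},{"tx":6,"ty":26,"tz":-25,"wx":0,"wy":0,"wz":0},{"tx":6,"ty":26,"tz":-25,"wx":0,"wy":0,"wz":0}]'
python3 v.py
python3 - <<'E'
from h import *
im=eyes.camera("side");a=im[110:240,200:350,::-1];cv2.imwrite("pics/s2.png",cv2.resize(a,None,fx=4.4,fy=4.4,interpolation=cv2.INTER_CUBIC))
E
```

```text
clock: 2.82
eef_pos: [587.0, -90.3, 168.5]
ee_rot: [180.0, -0.1, 24.0]
ft_force: [0.5, -0.7, 0.6]
grip_width: -0.0
t 2.82 vent xy 0.1 -150.4 pos [587.  -90.3 168.5] rot [ 1.8e+02 -1.0e-01  2.4e+01] F vent 0.21 -0.81 0.6 T [-0.04 -0.04  0.04] q7 0.9
```

View pics/s2.png

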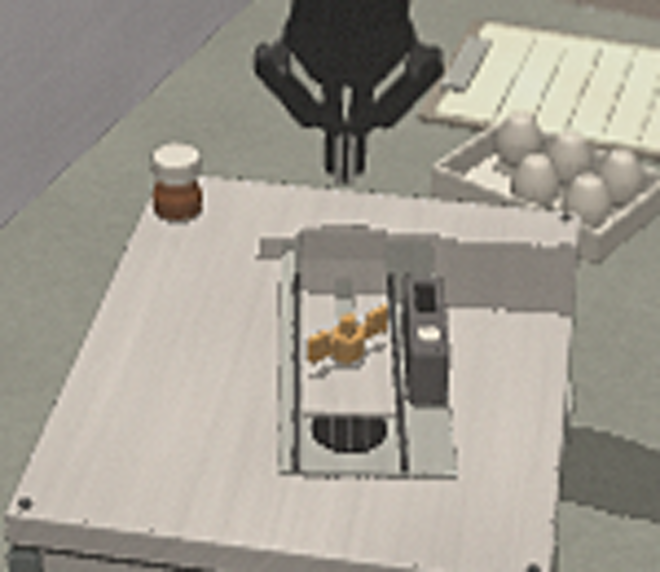

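```bash
python3 - <<'E'
from h import *
for P in [(587,-90.3,168.5)]:
    p=proj("side",[P])[0];print(p,(p-[200,110])*4.4)
E
python3 -m crank '[{"tx":-1.6,"ty":3.7,"tz":0,"wx":0,"wy":0,"wz":0},{"tx":-3.3,"ty":7.3,"tz":0,"wx":0,"wy":0,"wz":0},{"tx":-4.9,"ty":11,"tz":0,"wx":0,"wy":0,"wz":0},{"tx":-6.5,"ty":14.6,"tz":0,"wx":0,"wy":0,"wz":0},{"tx":-8.1,"ty":18.3,"tz":0,"wx":0,"wy":0,"wz":0},{"tx":-9.3,"ty":21,"tz":0,"wx":0,"wy":0,"wz":0},{"tx":-10.6,"ty":23.8,"tz":0,"wx":0,"wy":0,"wz":0},{"tx":-11.8,"ty":26.5,"tz":0,"wx":0,"wy":0,"wz":0},{"tx":-13,"ty":29.2,"tz":0,"wx":0,"wy":0,"wz":0}]';python3 v.py
```

```text
[277.59844289 159.34754095] [341.43314873 217.12918019]
clock: 3.62
eef_pos: [573.3, -60.7, 167.3]
ee_rot: [180.0, 0.0, 24.0]
ft_force: [-0.2, 0.3, 0.3]
grip_width: 0.2
t 3.62 vent xy -0.4 -117.7 pos [573.3 -60.7 167.3] rot [180.   0.  24.] F vent -0.01 0.38 0.33 T [-0.01 -0.01 -0.01] q7 -2.6
```

```bash
python3 - <<'E'
from h import *
im=eyes.camera("side");a=im[130:220,220:330,::-1];cv2.imwrite("pics/s3.png",cv2.resize(a,None,fx=6,fy=6,interpolation=cv2.INTER_CUBIC))
s=observe()['eef_pos'];p=proj("side",[s])[0];print(p,(p-[220,130])*6)
im=eyes.camera("top");a=im[160:260,200:320,::-1];cv2.imwrite("pics/t3.png",cv2.resize(a,None,fx=5,fy=5,interpolation=cv2.INTER_CUBIC))
E
```

```text
[277.89388966 165.63741431] [347.36333798 213.82448584]
```

View pics/s3.png

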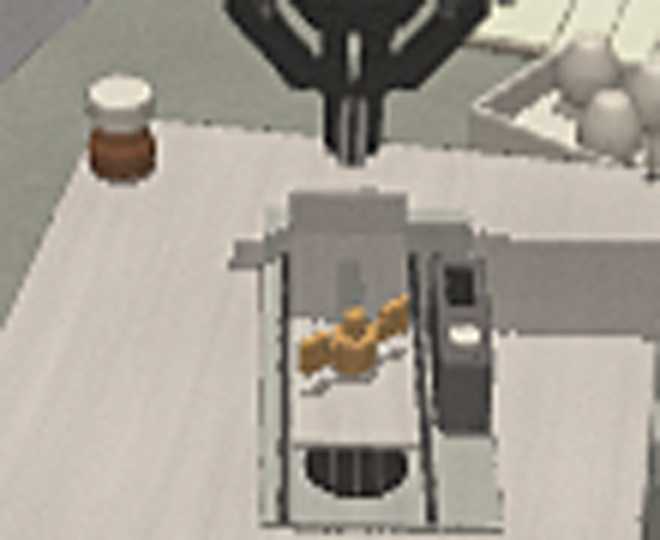

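View pics/t3.png

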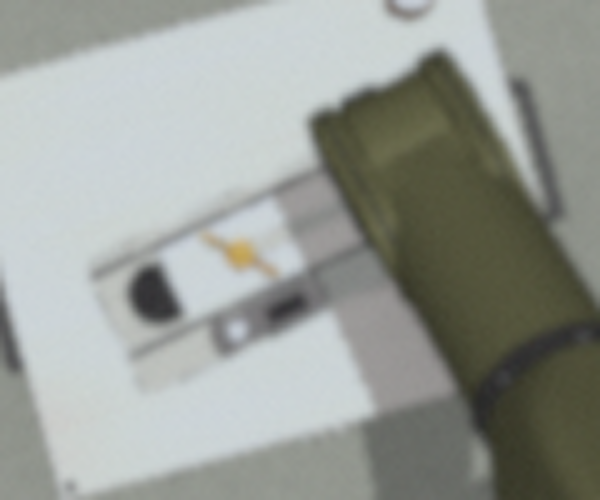

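```bash
python3 - <<'E'
from h import *
print(proj("side",[(200.3,-591.2,210),(581,-113.3,291.8),(587,-90.3,168.5),(573.3,-60.7,167.3)]))
print("seen s1",378/3.3+170,165/3.3+60)
print(proj("top",[(200.3,-591.2,210)]))
# height if at same xy
for P,v in(((581,-113.3),110),((587,-90.3),150.9),((573.3,-60.7),157.2)):
    z=np.arange(150,350,.5);q=proj("side",np.c_[np.full(len(z),P[0]),np.full(len(z),P[1]),z]);print(z[np.argmin(abs(q[:,1]-v))])
a=cv2.imread("pics/side0.png")[50:130,400:480];cv2.imwrite("pics/s0g.png",cv2.resize(a,None,fx=7,fy=7,interpolation=cv2.INTER_CUBIC))
E
```

```text
[[431.43422917 107.43821784]
 [283.87999734 120.05156266]
 [277.59844289 159.34754095]
 [277.93541298 165.49571562]]
seen s1 284.54545454545456 110.0
[[430.43414089 298.16000476]]
323.5
198.5
196.5
```

View pics/s0g.png

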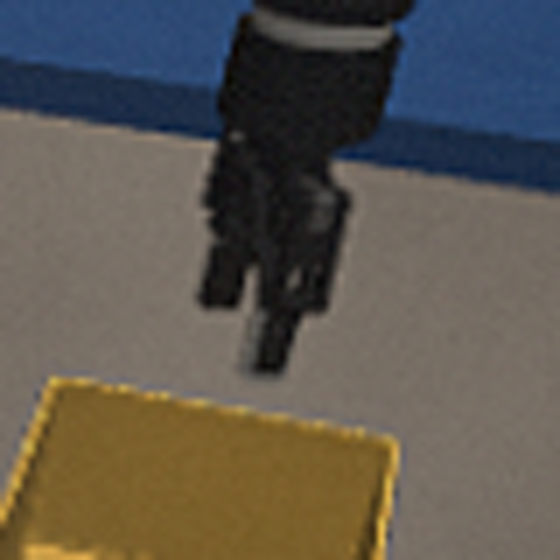

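```bash
python3 - <<'E'
import cv2
a=cv2.imread("pics/top0.png")[260:350,395:505];cv2.imwrite("pics/t0g.png",cv2.resize(a,None,fx=6,fy=6,interpolation=cv2.INTER_CUBIC))
E
```

```text
(no output)
```

View pics/t0g.png

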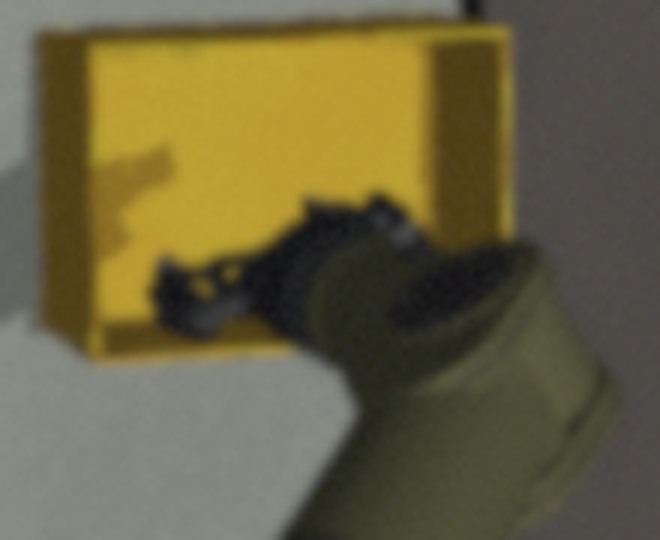

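```bash
python3 -m crank '[{"tx":7,"ty":-15,"tz":0,"wx":0,"wy":0,"wz":0},{"tx":14,"ty":-31,"tz":0,"wx":0,"wy":0,"wz":0},{"tx":14,"ty":-31,"tz":-3,"wx":0,"wy":0,"wz":0},{"tx":14,"ty":-31,"tz":-6,"wx":0,"wy":0,"wz":0},{"tx":14,"ty":-31,"tz":-9,"wx":0,"wy":0,"wz":0},{"tx":14,"ty":-31,"tz":-11,"wx":0,"wy":0,"wz":0},{"tx":14,"ty":-31,"tz":-11,"wx":0,"wy":0,"wz":0}]'
cat > pic.py <<'E'
import sys
from h import *
im=eyes.camera("side");a=im[130:220,220:330,::-1];cv2.imwrite(f"pics/{sys.argv[1]}.png",cv2.resize(a,None,fx=6,fy=6,interpolation=cv2.INTER_CUBIC))
s=observe()['eef_pos'];print("proj tcp zoom",(proj("side",[s])[0]-[220,130])*6)
E
python3 v.py;python3 pic.py s4
```

```text
clock: 4.3
eef_pos: [586.7, -90.9, 155.7]
ee_rot: [-179.9, 0.1, 24.1]
ft_force: [-1.0, -0.2, -0.2]
grip_width: 0.5
t 4.3 vent xy -0.4 -150.8 pos [586.7 -90.9 155.7] rot [-1.799e+02  1.000e-01  2.410e+01] F vent -1.04 0.19 -0.2 T [-0.01 -0.02 -0.01] q7 0.4
proj tcp zoom [345.29680091 195.98844351]
```

View pics/s4.png

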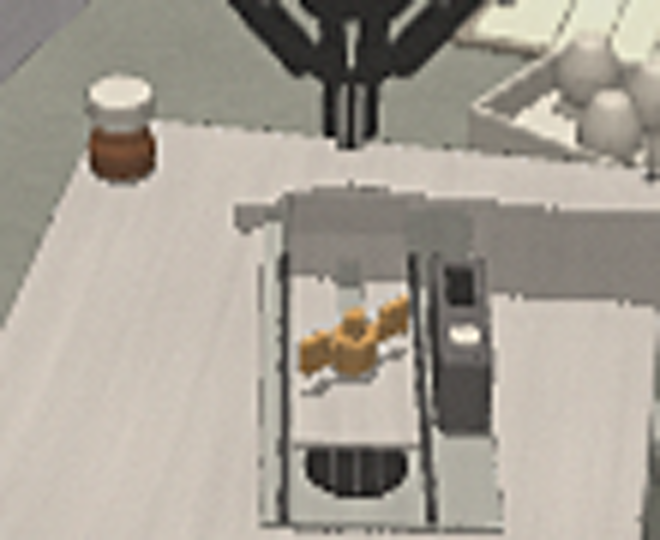

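```bash
python3 -m crank '[{"tx":0,"ty":0,"tz":-3,"wx":0,"wy":0,"wz":0},{"tx":0,"ty":0,"tz":-6,"wx":0,"wy":0,"wz":0},{"tx":0,"ty":0,"tz":-9,"wx":0,"wy":0,"wz":0},{"tx":0,"ty":0,"tz":-12,"wx":0,"wy":0,"wz":0},{"tx":0,"ty":0,"tz":-14,"wx":0,"wy":0,"wz":0},{"tx":0,"ty":0,"tz":-14,"wx":0,"wy":0,"wz":0}]'
python3 v.py;python3 pic.py s5
```

```text
clock: 4.85
eef_pos: [587.0, -92.0, 141.7]
ee_rot: [-180.0, 0.1, 24.0]
ft_force: [-0.6, -0.1, -0.3]
grip_width: 0.2
t 4.85 vent xy -0.6 -151.9 pos [587.  -92.  141.7] rot [-1.8e+02  1.0e-01  2.4e+01] F vent -0.6 0.17 -0.32 T [-0.04  0.01 -0.01] q7 -0.3
proj tcp zoom [344.95181892 218.13672869]
```

View pics/s5.png

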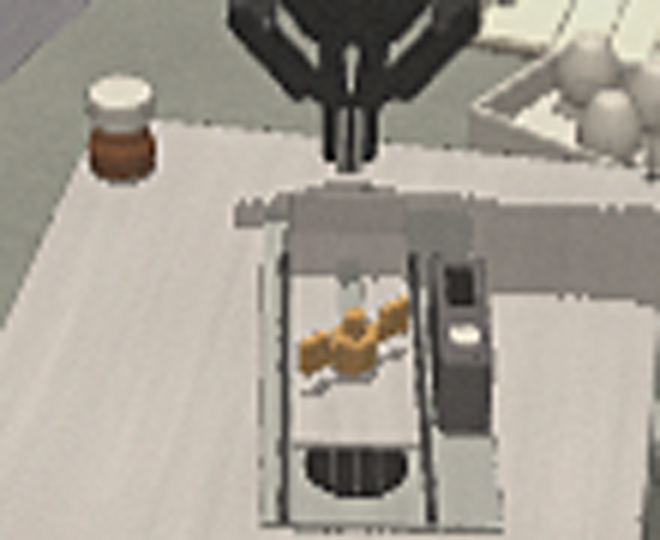

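```bash
python3 -m crank '[{"tx":-2.4,"ty":5.5,"tz":0,"wx":0,"wy":0,"wz":0},{"tx":-4.9,"ty":11,"tz":0,"wx":0,"wy":0,"wz":0},{"tx":-6.9,"ty":15.5,"tz":0,"wx":0,"wy":0,"wz":0},{"tx":-8.1,"ty":18.3,"tz":0,"wx":0,"wy":0,"wz":0},{"tx":-9.3,"ty":21,"tz":0,"wx":0,"wy":0,"wz":0},{"tx":-10.6,"ty":23.8,"tz":0,"wx":0,"wy":0,"wz":0},{"tx":-11.8,"ty":26.5,"tz":0,"wx":0,"wy":0,"wz":0},{"tx":-13,"ty":29.2,"tz":0,"wx":0,"wy":0,"wz":0},{"tx":-14.2,"ty":32,"tz":0,"wx":0,"wy":0,"wz":0},{"tx":-15.4,"ty":34.7,"tz":0,"wx":0,"wy":0,"wz":0}]';python3 v.py;python3 pic.py s6
```

```text
clock: 5.73
eef_pos: [572.2, -57.2, 142.5]
ee_rot: [180.0, -0.0, 24.0]
ft_force: [0.9, -1.5, 0.9]
grip_width: 0.0
t 5.73 vent xy 0.0 -114.0 pos [572.2 -57.2 142.5] rot [180.  -0.  24.] F vent 0.26 -1.72 0.88 T [-0.25 -0.24 -0.03] q7 -4.5
proj tcp zoom [345.46669983 259.61182915]
```

View pics/s6.png

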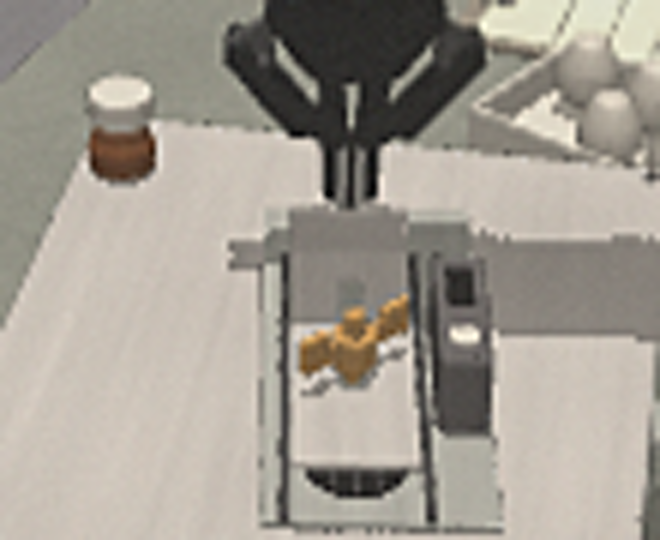

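```bash
python3 -m crank '[{"tx":-1.2,"ty":2.7,"tz":0,"wx":0,"wy":0,"wz":0},{"tx":-2.4,"ty":5.5,"tz":0,"wx":0,"wy":0,"wz":0},{"tx":-3.7,"ty":8.2,"tz":0,"wx":0,"wy":0,"wz":0},{"tx":-4.9,"ty":11,"tz":0,"wx":0,"wy":0,"wz":0},{"tx":-6.1,"ty":13.7,"tz":0,"wx":0,"wy":0,"wz":0},{"tx":-7.3,"ty":16.4,"tz":0,"wx":0,"wy":0,"wz":0},{"tx":-8.1,"ty":18.3,"tz":0,"wx":0,"wy":0,"wz":0},{"tx":-8.9,"ty":20.1,"tz":0,"wx":0,"wy":0,"wz":0}]';python3 v.py
python3 -m crank '[{"tx":-0.6,"ty":1.4,"tz":0,"wx":0,"wy":0,"wz":0},{"tx":-0.6,"ty":1.4,"tz":0,"wx":0,"wy":0,"wz":0}]';python3 v.py
```

```text
clock: 6.45
eef_pos: [562.9, -36.9, 142.3]
ee_rot: [-180.0, 0.0, 24.0]
ft_force: [1.2, -1.6, 1.4]
grip_width: -0.1
t 6.45 vent xy -0.2 -91.8 pos [562.9 -36.9 142.3] rot [-180.    0.   24.] F vent 0.42 -1.91 1.43 T [-0.31 -0.18 -0.01] q7 -6.9
clock: 6.62
eef_pos: [562.7, -36.5, 142.3]
ee_rot: [179.9, 0.0, 24.0]
ft_force: [1.0, -3.0, 0.1]
grip_width: -0.1
t 6.62 vent xy -0.2 -91.3 pos [562.7 -36.5 142.3] rot [179.9   0.   24. ] F vent -0.33 -3.14 0.12 T [-0.66 -0.35 -0.02] q7 -7.1
```

```bash
python3 -m crank '[{"tx":-0.6,"ty":1.4,"tz":0,"wx":0,"wy":0,"wz":0},{"tx":-0.8,"ty":1.8,"tz":0,"wx":0,"wy":0,"wz":0},{"tx":-0.8,"ty":1.8,"tz":0,"wx":0,"wy":0,"wz":0}]';python3 v.py;python3 pic.py s7
```

```text
clock: 6.87
eef_pos: [562.7, -36.5, 142.4]
ee_rot: [179.8, -0.0, 23.9]
ft_force: [3.0, -5.7, -0.1]
grip_width: 0.3
t 6.87 vent xy -0.2 -91.3 pos [562.7 -36.5 142.4] rot [179.8  -0.   23.9] F vent 0.42 -6.42 -0.05 T [-1.33 -0.79 -0.03] q7 -7.3
proj tcp zoom [346.63830088 284.42359939]
```

View pics/s7.png

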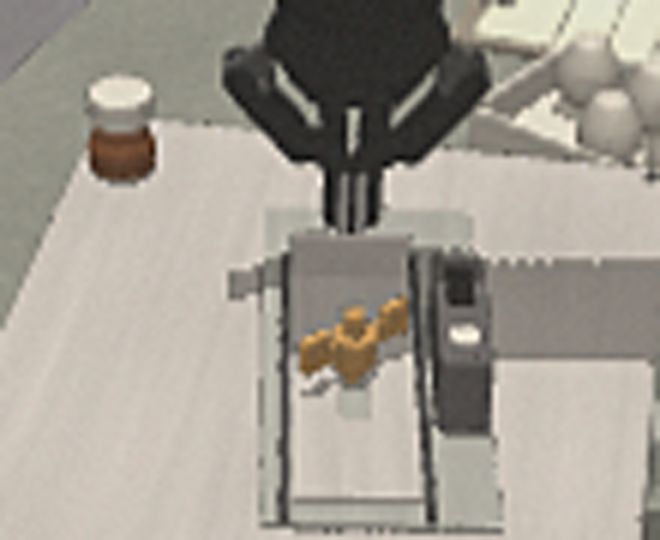

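```bash
python3 -m crank '[{"tx":2.5,"ty":-5.5,"tz":0,"wx":0,"wy":0,"wz":0},{"tx":5,"ty":-11,"tz":0,"wx":0,"wy":0,"wz":0},{"tx":5,"ty":-11,"tz":25,"wx":0,"wy":0,"wz":7},{"tx":5,"ty":-11,"tz":55,"wx":0,"wy":0,"wz":14},{"tx":5,"ty":-11,"tz":55,"wx":0,"wy":0,"wz":14},{"tx":5,"ty":-11,"tz":55,"wx":0,"wy":0,"wz":14}]';python3 v.py
python3 - <<'E'
from v import *
im=eyes.camera("side");print(brass("side",im))
p=observe()['eef_pos'][:2]
for phi in range(66,-121,-6):
    a=np.radians(phi);u=np.array([np.cos(a),np.sin(a)]);w=np.array([-u[1],u[0]]);c=27*u+13.5*w
    W=O+c[0]*ex+c[1]*ey
    print(phi,c.round(1),W.round(1),"yaw",24+phi,(W-p).round(1) if phi==66 else '')
E
```

```text
clock: 7.42
eef_pos: [567.5, -44.2, 198.5]
ee_rot: [180.0, -0.2, 38.0]
ft_force: [-0.9, 0.1, -0.5]
grip_width: -0.2
t 7.42 vent xy 1.0 -100.3 pos [567.5 -44.2 198.5] rot [180.   -0.2  38. ] F vent -0.82 0.49 -0.54 T [0.02 0.04 0.03] q7 8.5
(array([278.45065522, 186.01878697]), array([-0.88056154,  0.47393182]), 116)
66 [-1.4 30.2] [512.3  74. ] yaw 90 [-54.2 118.7]
60 [ 1.8 30.1] [515.2  75.3] yaw 84 
54 [ 4.9 29.8] [518.2  76.2] yaw 78 
48 [ 8.  29.1] [521.3  76.9] yaw 72 
42 [11.  28.1] [524.4  77.2] yaw 66 
36 [13.9 26.8] [527.6  77.1] yaw 60 
30 [16.6 25.2] [530.7  76.8] yaw 54 
24 [19.2 23.3] [533.8  76.1] yaw 48 
18 [21.5 21.2] [536.8  75.1] yaw 42 
12 [23.6 18.8] [539.7  73.8] yaw 36 
6 [25.4 16.2] [542.4  72.2] yaw 30 
0 [27.  13.5] [545.   70.3] yaw 24 
-6 [28.3 10.6] [547.3  68.2] yaw 18 
-12 [29.2  7.6] [549.4  65.8] yaw 12 
-18 [29.9  4.5] [551.2  63.2] yaw 6 
-24 [30.2  1.4] [552.8  60.5] yaw 0 
-30 [30.1 -1.8] [554.1  57.6] yaw -6 
-36 [29.8 -4.9] [555.   54.6] yaw -12 
-42 [29.1 -8. ] [555.7  51.5] yaw -18 
-48 [ 28.1 -11. ] [556.   48.4] yaw -24 
-54 [ 26.8 -13.9] [555.9  45.2] yaw -30 
-60 [ 25.2 -16.6] [555.6  42.1] yaw -36 
-66 [ 23.3 -19.2] [554.9  39. ] yaw -42 
-72 [ 21.2 -21.5] [553.9  36. ] yaw -48 
-78 [ 18.8 -23.6] [552.6  33.1] yaw -54 
-84 [ 16.2 -25.4] [551.   30.4] yaw -60 
-90 [ 13.5 -27. ] [549.1  27.8] yaw -66 
-96 [ 10.6 -28.3] [547.   25.5] yaw -72 
-102 [  7.6 -29.2] [544.6  23.4] yaw -78 
-108 [  4.5 -29.9] [542.   21.6] yaw -84 
-114 [  1.4 -30.2] [539.3  20. ] yaw -90 
-120 [ -1.8 -30.1] [536.4  18.7] yaw -96
```

```bash
python3 -m crank '[{"tx":-7,"ty":15,"tz":0,"wx":0,"wy":0,"wz":6.5},{"tx":-14,"ty":30,"tz":0,"wx":0,"wy":0,"wz":13},{"tx":-21,"ty":45,"tz":0,"wx":0,"wy":0,"wz":19.5},{"tx":-28,"ty":60,"tz":0,"wx":0,"wy":0,"wz":26},{"tx":-35,"ty":75,"tz":0,"wx":0,"wy":0,"wz":32.5},{"tx":-41,"ty":90,"tz":0,"wx":0,"wy":0,"wz":39},{"tx":-48,"ty":105,"tz":0,"wx":0,"wy":0,"wz":45.5},{"tx":-54,"ty":119,"tz":0,"wx":0,"wy":0,"wz":52},{"tx":-54,"ty":119,"tz":0,"wx":0,"wy":0,"wz":52},{"tx":-54,"ty":119,"tz":0,"wx":0,"wy":0,"wz":52},{"tx":-54,"ty":119,"tz":0,"wx":0,"wy":0,"wz":52}]';python3 v.py;python3 pic.py s8
```

```text
clock: 8.38
eef_pos: [512.6, 72.8, 196.5]
ee_rot: [-179.9, 0.1, 89.8]
ft_force: [-0.6, -0.3, 1.0]
grip_width: -0.0
t 8.38 vent xy -1.6 28.9 pos [512.6  72.8 196.5] rot [-1.799e+02  1.000e-01  8.980e+01] F vent -0.65 -0.07 0.98 T [0.03 0.04 0.02] q7 36.0
proj tcp zoom [358.0328265  337.44608362]
```

View pics/s8.png

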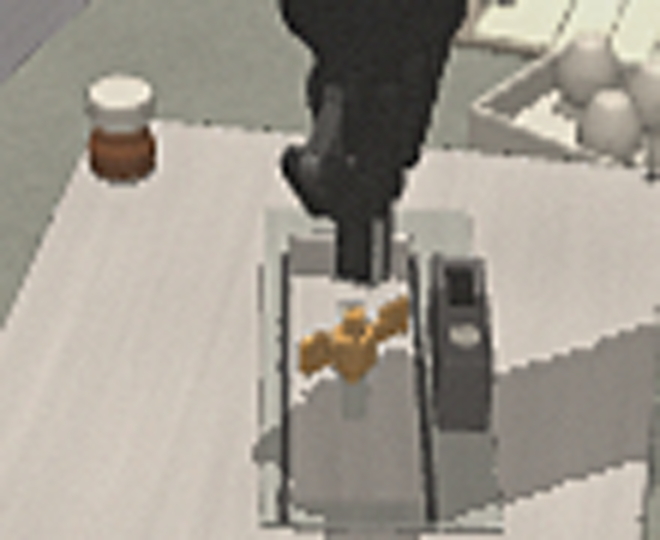

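```bash
python3 -m crank '[{"tx":0,"ty":1,"tz":-15,"wx":0,"wy":0,"wz":0},{"tx":0,"ty":1,"tz":-28,"wx":0,"wy":0,"wz":0},{"tx":0,"ty":1,"tz":-38,"wx":0,"wy":0,"wz":0},{"tx":0,"ty":1,"tz":-46,"wx":0,"wy":0,"wz":0},{"tx":0,"ty":1,"tz":-52,"wx":0,"wy":0,"wz":0},{"tx":0,"ty":1,"tz":-54,"wx":0,"wy":0,"wz":0},{"tx":0,"ty":1,"tz":-54,"wx":0,"wy":0,"wz":0},{"tx":0,"ty":1,"tz":-54,"wx":0,"wy":0,"wz":0}]';python3 v.py;python3 pic.py s9
```

```text
clock: 9.1
eef_pos: [513.0, 75.2, 143.6]
ee_rot: [180.0, -0.0, 90.0]
ft_force: [0.5, 0.1, -0.1]
grip_width: -0.1
t 9.1 vent xy -0.2 31.0 pos [513.   75.2 143.6] rot [180.  -0.  90.] F vent 0.46 -0.11 -0.08 T [ 0.01 -0.02 -0.06] q7 31.2
proj tcp zoom [351.13709468 434.76538274]
```

View pics/s9.png

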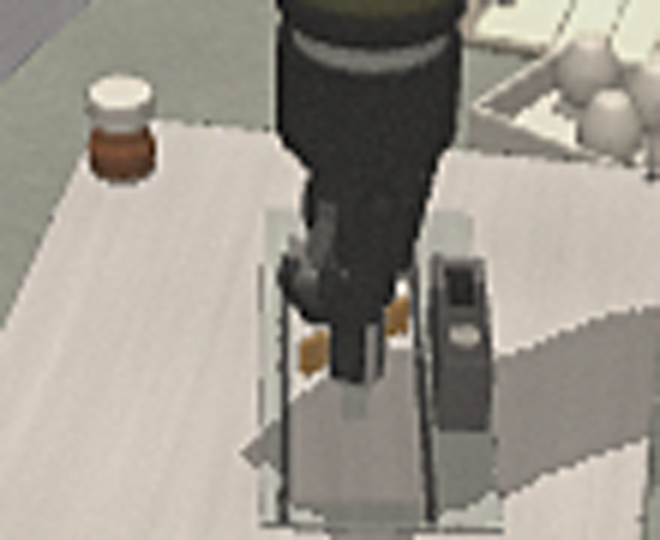

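```bash
python3 -m crank '[{"tx":2.2,"ty":0.3,"tz":0,"wx":0,"wy":0,"wz":-6},{"tx":5.2,"ty":1.2,"tz":0,"wx":0,"wy":0,"wz":-12},{"tx":8.3,"ty":1.9,"tz":0,"wx":0,"wy":0,"wz":-18},{"tx":11.4,"ty":2.2,"tz":0,"wx":0,"wy":0,"wz":-24},{"tx":14.6,"ty":2.1,"tz":0,"wx":0,"wy":0,"wz":-30},{"tx":17.7,"ty":1.8,"tz":0,"wx":0,"wy":0,"wz":-36},{"tx":20.8,"ty":1.1,"tz":0,"wx":0,"wy":0,"wz":-42},{"tx":23.8,"ty":0.1,"tz":0,"wx":0,"wy":0,"wz":-48},{"tx":26.7,"ty":-1.2,"tz":0,"wx":0,"wy":0,"wz":-54},{"tx":29.4,"ty":-2.8,"tz":0,"wx":0,"wy":0,"wz":-60},{"tx":32,"ty":-4.7,"tz":0,"wx":0,"wy":0,"wz":-66}]';python3 v.py;python3 pic.py s10
```

```text
clock: 10.07
eef_pos: [544.8, 71.5, 143.8]
ee_rot: [-179.9, -0.1, 23.8]
ft_force: [-0.2, 0.8, 0.1]
grip_width: -0.3
t 10.07 vent xy 27.3 14.7 pos [544.8  71.5 143.8] rot [-1.799e+02 -1.000e-01  2.380e+01] F vent 0.14 0.85 0.07 T [ 0.29  0.16 -0.04] q7 -18.7
proj tcp zoom [290.09321495 410.58782717]
```

View pics/s10.png

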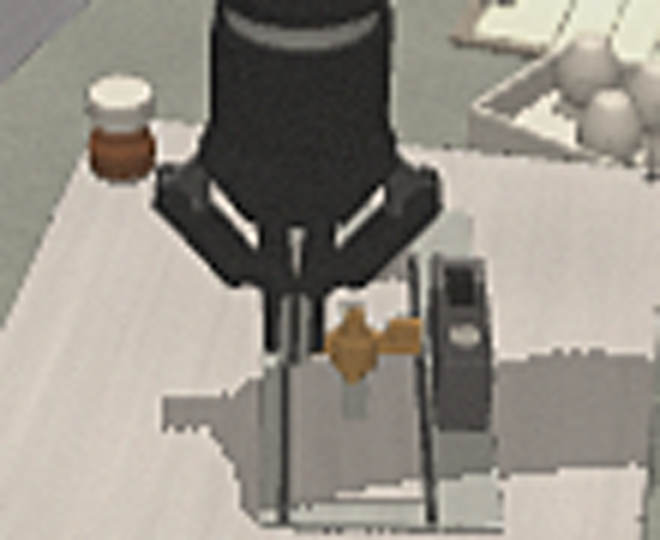

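```bash
python3 -m crank '[{"tx":2.3,"ty":-2.1,"tz":0,"wx":0,"wy":0,"wz":-6},{"tx":4.4,"ty":-4.5,"tz":0,"wx":0,"wy":0,"wz":-12},{"tx":6.2,"ty":-7.1,"tz":0,"wx":0,"wy":0,"wz":-18},{"tx":7.8,"ty":-9.8,"tz":0,"wx":0,"wy":0,"wz":-24},{"tx":9.1,"ty":-12.7,"tz":0,"wx":0,"wy":0,"wz":-30},{"tx":10,"ty":-15.7,"tz":0,"wx":0,"wy":0,"wz":-36},{"tx":10.7,"ty":-18.8,"tz":0,"wx":0,"wy":0,"wz":-42},{"tx":11,"ty":-21.9,"tz":0,"wx":0,"wy":0,"wz":-48},{"tx":10.9,"ty":-25.1,"tz":0,"wx":0,"wy":0,"wz":-54},{"tx":10.6,"ty":-28.2,"tz":0,"wx":0,"wy":0,"wz":-60},{"tx":9.9,"ty":-31.3,"tz":0,"wx":0,"wy":0,"wz":-66},{"tx":8.9,"ty":-34.3,"tz":0,"wx":0,"wy":0,"wz":-72},{"tx":7.6,"ty":-37.2,"tz":0,"wx":0,"wy":0,"wz":-78},{"tx":6,"ty":-39.9,"tz":0,"wx":0,"wy":0,"wz":-84}]';python3 v.py
python3 -m crank '[{"tx":-1.9,"ty":-2.6,"tz":0,"wx":0,"wy":0,"wz":-6},{"tx":-1.9,"ty":-2.6,"tz":0,"wx":0,"wy":0,"wz":-6}]';python3 v.py;python3 pic.py s11
```

```text
clock: 11.28
eef_pos: [552.0, 31.1, 143.9]
ee_rot: [-179.8, -0.0, -60.1]
ft_force: [0.9, 1.2, -1.0]
grip_width: 0.6
t 11.28 vent xy 17.5 -25.2 pos [552.   31.1 143.9] rot [-179.8   -0.   -60.1] F vent 1.26 0.72 -0.98 T [ 0.12 -0.4   0.07] q7 -76.9
clock: 11.45
eef_pos: [549.3, 27.9, 143.8]
ee_rot: [-179.9, -0.0, -66.0]
ft_force: [0.8, 0.8, -0.5]
grip_width: -0.1
t 11.45 vent xy 13.7 -27.0 pos [549.3  27.9 143.8] rot [-179.9   -0.   -66. ] F vent 1.05 0.37 -0.49 T [ 0.01 -0.14  0.01] q7 -80.9
proj tcp zoom [319.6243081  358.86888607]
```

View pics/s11.png

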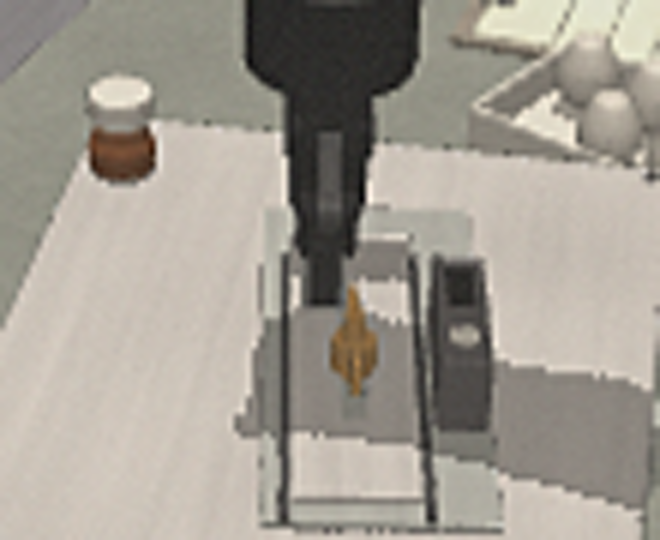

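```bash
python3 -m crank '[{"tx":-1,"ty":-1.2,"tz":0,"wx":0,"wy":0,"wz":-3},{"tx":-2.1,"ty":-2.3,"tz":0,"wx":0,"wy":0,"wz":-6},{"tx":-2.1,"ty":-2.3,"tz":0,"wx":0,"wy":0,"wz":-6}]';python3 v.py
```

```text
clock: 11.75
eef_pos: [547.2, 25.8, 143.6]
ee_rot: [-179.9, -0.0, -71.8]
ft_force: [1.5, 0.2, -0.0]
grip_width: -0.3
t 11.75 vent xy 10.9 -28.1 pos [547.2  25.8 143.6] rot [-179.9   -0.   -71.8] F vent 1.45 -0.39 -0.0 T [ 0.04 -0.22  0.01] q7 -84.9
```

```bash
python3 -m crank '[{"tx":-2.4,"ty":-2.1,"tz":0,"wx":0,"wy":0,"wz":-6},{"tx":-5,"ty":-3.9,"tz":0,"wx":0,"wy":0,"wz":-12},{"tx":-7.7,"ty":-5.5,"tz":0,"wx":0,"wy":0,"wz":-18},{"tx":-7.7,"ty":-5.5,"tz":0,"wx":0,"wy":0,"wz":-18}]';python3 v.py
python3 -m crank '[{"tx":3,"ty":0,"tz":0,"wx":0,"wy":0,"wz":0},{"tx":7,"ty":-2,"tz":0,"wx":0,"wy":0,"wz":0},{"tx":7,"ty":-2,"tz":25,"wx":0,"wy":0,"wz":6},{"tx":7,"ty":-2,"tz":55,"wx":0,"wy":0,"wz":12},{"tx":7,"ty":-2,"tz":55,"wx":0,"wy":0,"wz":18},{"tx":7,"ty":-2,"tz":55,"wx":0,"wy":0,"wz":24}]';python3 v.py;python3 pic.py s12
```

```text
clock: 12.08
eef_pos: [538.9, 20.2, 143.4]
ee_rot: [180.0, -0.0, -89.9]
ft_force: [0.1, -0.4, -0.3]
grip_width: -0.2
t 12.08 vent xy 1.0 -29.8 pos [538.9  20.2 143.4] rot [180.   -0.  -89.9] F vent -0.08 -0.44 -0.31 T [-0.02 -0.15  0.03] q7 -97.1
clock: 12.58
eef_pos: [547.9, 17.9, 200.2]
ee_rot: [-179.8, -0.1, -65.5]
ft_force: [-1.3, -0.1, -1.2]
grip_width: 0.3
t 12.58 vent xy 8.3 -35.5 pos [547.9  17.9 200.2] rot [-1.798e+02 -1.000e-01 -6.550e+01] F vent -1.17 0.45 -1.24 T [-0.04 -0.01 -0.04] q7 -78.4
proj tcp zoom [335.92243357 251.47562544]
```

View pics/s12.png

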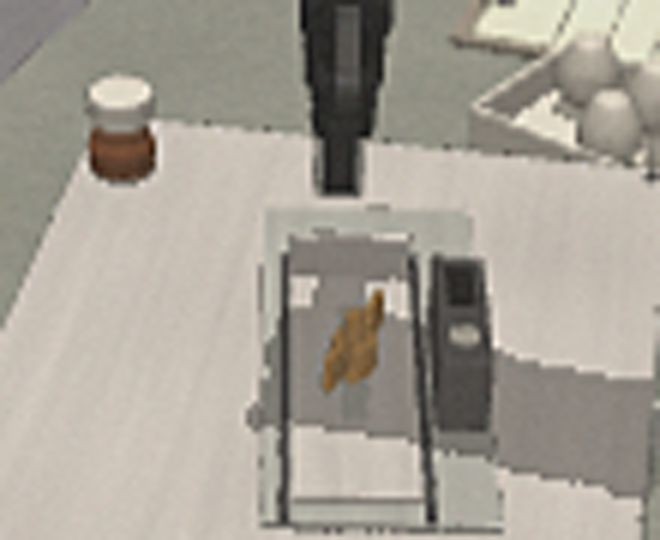

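```bash
python3 -m crank '[{"tx":0,"ty":0,"tz":0,"wx":0,"wy":0,"wz":7},{"tx":0,"ty":0,"tz":0,"wx":0,"wy":0,"wz":14},{"tx":0,"ty":0,"tz":0,"wx":0,"wy":0,"wz":21},{"tx":0,"ty":0,"tz":0,"wx":0,"wy":0,"wz":28},{"tx":0,"ty":0,"tz":0,"wx":0,"wy":0,"wz":35},{"tx":0,"ty":0,"tz":0,"wx":0,"wy":0,"wz":42},{"tx":0,"ty":0,"tz":0,"wx":0,"wy":0,"wz":49},{"tx":0,"ty":5,"tz":0,"wx":0,"wy":0,"wz":56},{"tx":-5,"ty":10,"tz":0,"wx":0,"wy":0,"wz":63},{"tx":-10,"ty":15,"tz":0,"wx":0,"wy":0,"wz":70},{"tx":-15,"ty":20,"tz":0,"wx":0,"wy":0,"wz":77},{"tx":-20,"ty":25,"tz":0,"wx":0,"wy":0,"wz":84},{"tx":-25,"ty":30,"tz":0,"wx":0,"wy":0,"wz":91},{"tx":-30,"ty":35,"tz":0,"wx":0,"wy":0,"wz":98},{"tx":-35,"ty":40,"tz":0,"wx":0,"wy":0,"wz":105},{"tx":-38,"ty":45,"tz":0,"wx":0,"wy":0,"wz":112},{"tx":-41,"ty":50,"tz":0,"wx":0,"wy":0,"wz":119},{"tx":-44,"ty":50,"tz":0,"wx":0,"wy":0,"wz":126}]'
python3 -m crank '[{"tx":0,"ty":0,"tz":0,"wx":0,"wy":0,"wz":7},{"tx":0,"ty":0,"tz":0,"wx":0,"wy":0,"wz":14},{"tx":0,"ty":0,"tz":0,"wx":0,"wy":0,"wz":21},{"tx":0,"ty":0,"tz":0,"wx":0,"wy":0,"wz":28},{"tx":0,"ty":0,"tz":0,"wx":0,"wy":0,"wz":35},{"tx":0,"ty":0,"tz":0,"wx":0,"wy":0,"wz":42},{"tx":0,"ty":0,"tz":0,"wx":0,"wy":0,"wz":49},{"tx":0,"ty":0,"tz":0,"wx":0,"wy":0,"wz":49},{"tx":0,"ty":0,"tz":0,"wx":0,"wy":0,"wz":49}]';python3 v.py
```

```text
clock: 14.13
eef_pos: [502.1, 69.0, 198.3]
ee_rot: [-180.0, -0.0, 60.4]
ft_force: [-0.7, 0.3, 0.5]
grip_width: 0.0
clock: 14.88
eef_pos: [502.1, 67.7, 198.0]
ee_rot: [-180.0, -0.0, 108.8]
ft_force: [0.2, 0.6, -0.2]
grip_width: 0.4
t 14.88 vent xy -13.2 28.6 pos [502.1  67.7 198. ] rot [-180.    -0.   108.8] F vent 0.41 0.51 -0.19 T [ 0.04 -0.02 -0.05] q7 52.4
```

```bash
python3 -m crank '[{"tx":1,"ty":0.5,"tz":-15,"wx":0,"wy":0,"wz":0},{"tx":1,"ty":0.5,"tz":-28,"wx":0,"wy":0,"wz":0},{"tx":1,"ty":0.5,"tz":-38,"wx":0,"wy":0,"wz":0},{"tx":1,"ty":0.5,"tz":-46,"wx":0,"wy":0,"wz":0},{"tx":1,"ty":0.5,"tz":-52,"wx":0,"wy":0,"wz":0},{"tx":1,"ty":0.5,"tz":-55,"wx":0,"wy":0,"wz":0},{"tx":1,"ty":0.5,"tz":-55,"wx":0,"wy":0,"wz":0}]';python3 v.py;python3 pic.py s13
python3 - <<'E'
from v import *
for phi in range(84,65,-6):
    a=np.radians(phi);u=np.array([np.cos(a),np.sin(a)]);w=np.array([-u[1],u[0]]);c=27*u+13.5*w
    print(phi,(O+c[0]*ex+c[1]*ey).round(1))
E
```

```text
clock: 15.47
eef_pos: [502.7, 68.5, 142.7]
ee_rot: [-179.9, -0.0, 109.0]
ft_force: [-0.4, 0.1, 0.3]
grip_width: 0.1
t 15.47 vent xy -12.4 29.0 pos [502.7  68.5 142.7] rot [-179.9   -0.   109. ] F vent -0.29 0.27 0.29 T [ 0.   -0.02 -0.  ] q7 47.3
proj tcp zoom [377.20684904 433.56242667]
84 [504.6  68.5]
78 [507.   70.6]
72 [509.6  72.4]
66 [512.3  74. ]
```

View pics/s13.png

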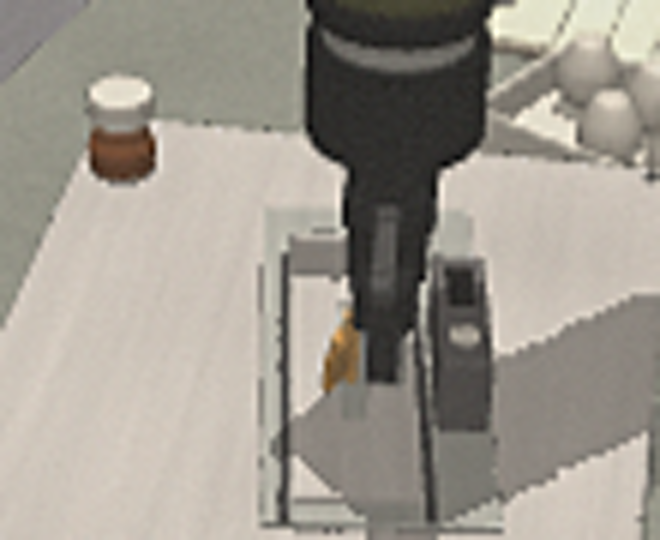

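```bash
python3 -m crank '[{"tx":4.3,"ty":2.1,"tz":0,"wx":0,"wy":0,"wz":-7},{"tx":6.9,"ty":3.9,"tz":0,"wx":0,"wy":0,"wz":-13},{"tx":9.6,"ty":5.5,"tz":0,"wx":0,"wy":0,"wz":-19},{"tx":12.5,"ty":6.8,"tz":0,"wx":0,"wy":0,"wz":-25},{"tx":15.5,"ty":7.7,"tz":0,"wx":0,"wy":0,"wz":-31},{"tx":18.6,"ty":8.4,"tz":0,"wx":0,"wy":0,"wz":-37},{"tx":21.7,"ty":8.7,"tz":0,"wx":0,"wy":0,"wz":-43},{"tx":24.9,"ty":8.6,"tz":0,"wx":0,"wy":0,"wz":-49},{"tx":28,"ty":8.3,"tz":0,"wx":0,"wy":0,"wz":-55},{"tx":31.1,"ty":7.6,"tz":0,"wx":0,"wy":0,"wz":-61},{"tx":34.1,"ty":6.6,"tz":0,"wx":0,"wy":0,"wz":-67},{"tx":37,"ty":5.3,"tz":0,"wx":0,"wy":0,"wz":-73},{"tx":39.7,"ty":3.7,"tz":0,"wx":0,"wy":0,"wz":-79},{"tx":42.3,"ty":1.8,"tz":0,"wx":0,"wy":0,"wz":-85}]';python3 v.py
python3 -m crank '[{"tx":2.3,"ty":-2.1,"tz":0,"wx":0,"wy":0,"wz":-6},{"tx":4.4,"ty":-4.5,"tz":0,"wx":0,"wy":0,"wz":-12},{"tx":6.2,"ty":-7.1,"tz":0,"wx":0,"wy":0,"wz":-18},{"tx":7.8,"ty":-9.8,"tz":0,"wx":0,"wy":0,"wz":-24},{"tx":9.1,"ty":-12.7,"tz":0,"wx":0,"wy":0,"wz":-30},{"tx":10,"ty":-15.7,"tz":0,"wx":0,"wy":0,"wz":-36},{"tx":10.7,"ty":-18.8,"tz":0,"wx":0,"wy":0,"wz":-42},{"tx":11,"ty":-21.9,"tz":0,"wx":0,"wy":0,"wz":-48},{"tx":10.9,"ty":-25.1,"tz":0,"wx":0,"wy":0,"wz":-54},{"tx":10.6,"ty":-28.2,"tz":0,"wx":0,"wy":0,"wz":-60},{"tx":9.9,"ty":-31.3,"tz":0,"wx":0,"wy":0,"wz":-66},{"tx":8.9,"ty":-34.3,"tz":0,"wx":0,"wy":0,"wz":-72}]';python3 v.py;python3 pic.py s14
```

```text
clock: 16.68
eef_pos: [545.2, 71.3, 143.7]
ee_rot: [-179.9, -0.0, 23.8]
ft_force: [-1.0, 1.3, -1.1]
grip_width: 0.2
t 16.68 vent xy 27.6 14.4 pos [545.2  71.3 143.7] rot [-179.9   -0.    23.8] F vent -0.42 1.56 -1.06 T [ 0.29  0.27 -0.01] q7 -17.7
clock: 17.68
eef_pos: [555.7, 37.1, 144.1]
ee_rot: [-179.8, -0.0, -48.2]
ft_force: [1.9, 0.3, -0.7]
grip_width: 0.1
t 17.68 vent xy 23.3 -21.2 pos [555.7  37.1 144.1] rot [-179.8   -0.   -48.2] F vent 1.91 -0.48 -0.69 T [ 0.21 -0.35  0.01] q7 -67.6
proj tcp zoom [301.02118583 364.41372581]
```

View pics/s14.png

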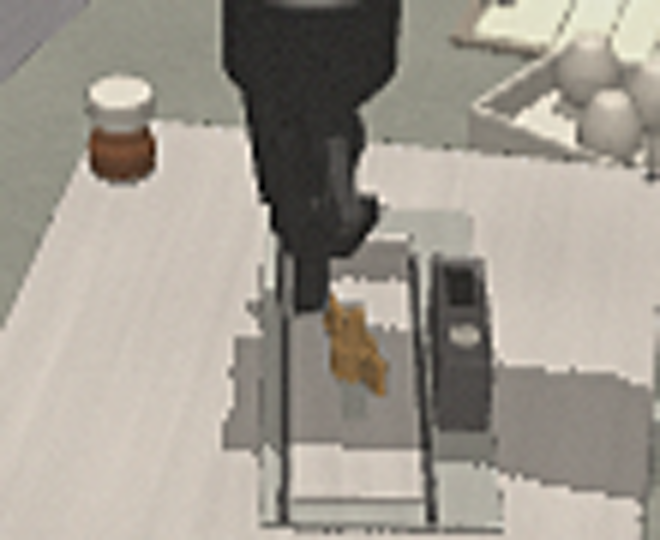

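Wing at about −70°. Now in small steps to −90° and beyond, watching the force.

```bash
python3 -m crank '[{"tx":-0.6,"ty":-1.5,"tz":0,"wx":0,"wy":0,"wz":-3},{"tx":-1.3,"ty":-2.9,"tz":0,"wx":0,"wy":0,"wz":-6},{"tx":-2.1,"ty":-4.3,"tz":0,"wx":0,"wy":0,"wz":-9},{"tx":-2.9,"ty":-5.6,"tz":0,"wx":0,"wy":0,"wz":-12},{"tx":-2.9,"ty":-5.6,"tz":0,"wx":0,"wy":0,"wz":-12}]';python3 v.py
python3 -m crank '[{"tx":-0.9,"ty":-1.3,"tz":0,"wx":0,"wy":0,"wz":-3},{"tx":-1.9,"ty":-2.6,"tz":0,"wx":0,"wy":0,"wz":-6},{"tx":-1.9,"ty":-2.6,"tz":0,"wx":0,"wy":0,"wz":-6}]';python3 v.py
```

```text
clock: 18.15
eef_pos: [552.2, 30.8, 143.9]
ee_rot: [-179.9, -0.0, -59.9]
ft_force: [1.9, 0.6, -0.4]
grip_width: 0.2
t 18.15 vent xy 17.6 -25.6 pos [552.2  30.8 143.9] rot [-179.9   -0.   -59.9] F vent 2.01 -0.22 -0.39 T [-0.06 -0.32 -0.01] q7 -75.5
clock: 18.4
eef_pos: [550.0, 28.0, 143.7]
ee_rot: [-179.9, -0.0, -65.9]
ft_force: [2.2, -0.4, -0.0]
grip_width: -0.2
t 18.4 vent xy 14.4 -27.2 pos [550.   28.  143.7] rot [-179.9   -0.   -65.9] F vent 1.84 -1.27 -0.03 T [-0.06 -0.28  0.01] q7 -79.6
```

```bash
python3 -m crank '[{"tx":-0.9,"ty":-0.4,"tz":0,"wx":0,"wy":0,"wz":0},{"tx":-0.9,"ty":-0.4,"tz":0,"wx":0,"wy":0,"wz":0}]';python3 v.py
python3 -m crank '[{"tx":-0.9,"ty":-0.4,"tz":0,"wx":0,"wy":0,"wz":-1},{"tx":-0.9,"ty":-0.4,"tz":0,"wx":0,"wy":0,"wz":-1}]';python3 v.py
python3 -m crank '[{"tx":-0.9,"ty":-0.4,"tz":0,"wx":0,"wy":0,"wz":0},{"tx":-0.9,"ty":-0.4,"tz":0,"wx":0,"wy":0,"wz":0}]';python3 v.py
```

```text
clock: 18.57
eef_pos: [548.9, 27.6, 143.6]
ee_rot: [-179.9, -0.0, -65.8]
ft_force: [2.2, -0.4, 0.1]
grip_width: -0.3
t 18.57 vent xy 13.2 -27.1 pos [548.9  27.6 143.6] rot [-179.9   -0.   -65.8] F vent 1.86 -1.28 0.1 T [-0.08 -0.34  0.  ] q7 -79.5
clock: 18.73
eef_pos: [548.8, 27.4, 143.6]
ee_rot: [-179.9, -0.0, -67.0]
ft_force: [3.9, -0.1, 0.3]
grip_width: -0.3
t 18.73 vent xy 13.0 -27.3 pos [548.8  27.4 143.6] rot [-179.9   -0.   -67. ] F vent 3.52 -1.72 0.33 T [ 0.01 -0.77  0.03] q7 -80.3
clock: 18.9
eef_pos: [548.7, 27.3, 143.7]
ee_rot: [-179.8, -0.0, -66.9]
ft_force: [5.1, 0.7, -0.8]
grip_width: -0.1
t 18.9 vent xy 12.9 -27.3 pos [548.7  27.3 143.7] rot [-179.8   -0.   -66.9] F vent 4.91 -1.42 -0.83 T [ 0.13 -1.16  0.04] q7 -80.2
```

```bash
python3 -m crank '[{"tx":-0.9,"ty":-0.4,"tz":0,"wx":0,"wy":0,"wz":0},{"tx":-0.9,"ty":-0.4,"tz":0,"wx":0,"wy":0,"wz":0},{"tx":-0.9,"ty":-0.4,"tz":0,"wx":0,"wy":0,"wz":0}]';python3 v.py
python3 -m crank '[{"tx":4,"ty":2,"tz":0,"wx":0,"wy":0,"wz":0},{"tx":10,"ty":4,"tz":0,"wx":0,"wy":0,"wz":0},{"tx":12,"ty":5,"tz":0,"wx":0,"wy":0,"wz":0},{"tx":12,"ty":5,"tz":30,"wx":0,"wy":0,"wz":0},{"tx":12,"ty":5,"tz":70,"wx":0,"wy":0,"wz":0},{"tx":12,"ty":5,"tz":110,"wx":0,"wy":0,"wz":0},{"tx":0,"ty":-30,"tz":120,"wx":0,"wy":0,"wz":0},{"tx":-10,"ty":-65,"tz":120,"wx":0,"wy":0,"wz":0},{"tx":-20,"ty":-100,"tz":120,"wx":0,"wy":0,"wz":0},{"tx":-30,"ty":-135,"tz":120,"wx":0,"wy":0,"wz":0},{"tx":-40,"ty":-170,"tz":120,"wx":0,"wy":0,"wz":0},{"tx":-50,"ty":-205,"tz":120,"wx":0,"wy":0,"wz":0},{"tx":-60,"ty":-240,"tz":120,"wx":0,"wy":0,"wz":0},{"tx":-60,"ty":-240,"tz":120,"wx":0,"wy":0,"wz":0},{"tx":-60,"ty":-240,"tz":120,"wx":0,"wy":0,"wz":0}]';python3 v.py;python3 pic.py s15
python3 - <<'E'
from v import *
im=eyes.camera("top");c,vv,k=brass("top",im);print(c,vv,k)
a=onz("top",c-5*vv,178);b=onz("top",c+5*vv,178);print("wing vent ang",np.degrees(np.arctan2(*(b-a)[1::-1]))-24)
cv2.imwrite("pics/t15.png",cv2.resize(im[140:260,110:400,::-1],None,fx=2.7,fy=2.7,interpolation=cv2.INTER_CUBIC))
E
```

```text
clock: 19.15
eef_pos: [548.6, 27.3, 143.9]
ee_rot: [-179.7, -0.0, -66.9]
ft_force: [5.6, 0.9, -1.4]
grip_width: -0.0
t 19.15 vent xy 12.8 -27.3 pos [548.6  27.3 143.9] rot [-179.7   -0.   -66.9] F vent 5.46 -1.41 -1.38 T [ 0.27 -1.43 -0.01] q7 -80.2
clock: 20.4
eef_pos: [483.8, -216.3, 262.8]
ee_rot: [179.9, 0.0, -67.3]
ft_force: [0.6, 0.8, -0.8]
grip_width: -0.3
t 20.4 vent xy -145.5 -223.4 pos [ 483.8 -216.3  262.8] rot [179.9   0.  -67.3] F vent 0.89 0.53 -0.78 T [ 0.06 -0.03  0.01] q7 -52.1
proj tcp zoom [631.03626996 -52.02020273]
[247.547763   210.34099154] [-0.99442645  0.10543257] 9
wing vent ang 70.83243600106303
```

View pics/s15.png

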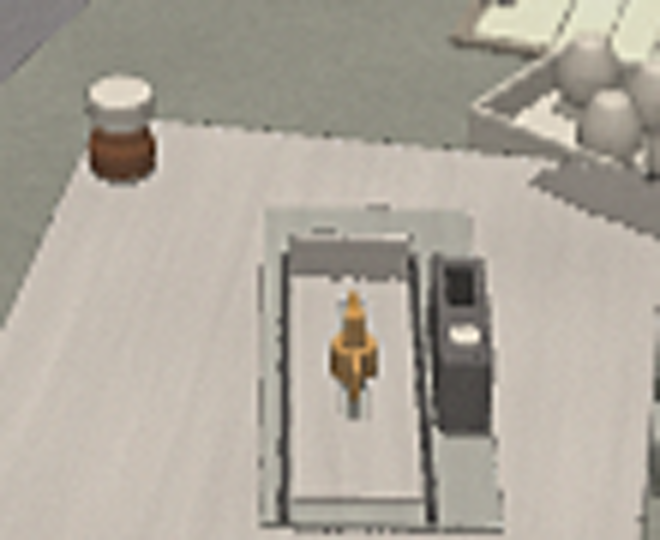

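View pics/t15.png

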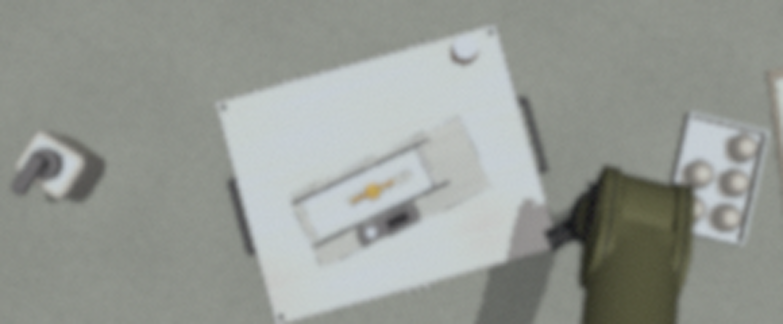

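```bash
python3 -c "
from rig import job;print(job.sign_off())"
```

```text
the job is handed in; nothing more can be done
None
```

I shut the vent and tightened the wing nut, in that order, then handed the job in at about 20.5 s.

- **Shutter:** I pushed it by its tab until it stopped moving while the force rose to 6.4 N. The fingertip's position put the tab face about 80 mm from the nut's axis, as given for shut. The pictures show the opening fully covered.
- **Wing nut:** I turned it clockwise with two fingertip strokes, about 157° each. It stopped with its wings along the vent's y axis, and the push force rose from about 2 N to 5.5 N with no further turning.
- **End state:** The last pictures show the shutter shut, the wings in line with the vent, and the jar, bottle and egg tray undisturbed. The gripper is raised well clear of everything, and the wrist force is near zero.

**Checks that disagreed:**
- **Fingertip height:** the real fingertip is about 28–30 mm higher than the reported position says. My first push passed over the tab without touching it, so I corrected the height by eye from the side camera.
- **Final wing angle:** the top camera's automatic reading gave 71° instead of 90°, from only 9 brass pixels. I relied instead on the side picture and the force at the stop.

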